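# Clear the workboard after sawing and drilling

## Robot

A 6-joint arm with a two-finger parallel gripper is mounted at the origin on the work surface. World frame = base frame: x ahead of the robot, y to its left, z up, the work surface at z = 0. Lengths are in mm, angles in rad, forces in N, time in s.
With the tool pointing down it reaches from about 400 to 925 mm from the base axis. Payload 12.5 kg.
Tool frame: the origin (TCP) lies between the finger pads; the fingertips stand env.tip_extent ahead of it and the grasp point (between the pads) lies 11 mm behind it (env.tip_extent is the distance from the TCP to the fingertips, in mm); z points along the fingers, y is the line along which they close (so a half turn about z gives the same grasp; the last joint's range is limited). The gripper opens to 95 mm and grips with 3 to 60 N. Pads are 20 mm wide; open, the fingers measure 119 mm over their backs; the gripper's body (75 mm by 180 mm) begins 59 mm behind the grasp point.
Start: joints at [-1.259, 0.491, 1.559, -0, 1.092, -0.106], TCP at [253.618, -571.248, 222.661] pointing down, gripper open.
Joint ranges: [-3.1, 3.1], [-0.84, 2.19], [0.05, 2.79], [-1.13, 4.28], [0.06, 2.93], [-2.69, 2.69]. Speed limits (rad/s): [2.22, 2.22, 2.79, 3.14, 3.14, 3.14].

## Interface

Orientations are given as [roll, pitch, yaw] about the fixed x, y, z axes, in that order (R = Rz(yaw) Ry(pitch) Rx(roll)).
In Python, from cell import env gives the robot as it stands.
- The arm moves only by the tool carry_out, never from a script. Its argument "motion" is a list of rows, each a list of 5 numbers: the shift along the tool's x, y, z in mm, then the turn about the tool's z in degrees, then the closure, from 0 (fully open) to 1 (shut). A call has 1 to 12 rows; each row shifts and turns the commanded pose from where the row before left it, along the tool's axes as they then stand; what a row does not reach is not made up. A row lasts 1/10 s, in which the tool goes at most 50 mm and 8.59 degrees, less where a joint would pass 70% of its speed; a pose out of reach is approached as far as the arm can. A call with a gripper value outside its range is refused whole. The fingers move at their own pace and stop on an object; the grip force is fixed at half the most. Time passes only in rows, so rows that do not move let the fingers close. It gives the time, the measured TCP pose, the force, the opening and the grip force at its end, in the units of the state.
- env.state(): the state, without advancing time (a new reading comes with each control period).
- env.read_camera(name): name is "scene" or "top"; returns a dict with "color" (400x640x3 uint8, red, green, blue), "K" (3x3 intrinsics, pixels), "R" (3x3) and "t" (3): a world point X has camera coordinates R X + t. Camera axes: x right, y down, z forward; pixel columns grow to the right and rows downward; lengths in mm; the calibration is good to about 2 mm. A picture is of the moment at which its call begins. There is no depth.
- env.job_done(): hands the job in; it is judged then, once.
The state is a dict: "t": time; "joints": joint angles; "qvel": joint speeds; "tau": joint torques, N m; "eef_pos": TCP position; "tcp_rot": TCP orientation; "ft_force": force on the tool from outside, world axes, zero at the start; "moment": the same for the moment, N m; "opening": opening from 0.0 (shut) to 1.0 (fully open); "grip_force": force on a finger pad.
Only numpy, scipy, OpenCV 4.12 (cv2) and the standard library are available. Lean on these libraries where they do the work, as an engineer would, in place of code of your own. Each camera call takes 0.05 s, during which the arm holds its last target. There are 200 camera calls.

## Task

Clear up the workboard: first put every finished round knob into the round tub and every finished long bar into the square crate. Then take the wooden scraper and wipe all the loose saw chips off the open end of the board into the catch tray - they are sharp, so keep the fingers off them - and finally stand the scraper back in the middle of its cork pad, lined up with it. Leave the other tools and bottles on the bench where they are.

Things in the scene. Friction and masses are not known exactly. Their poses are not given: they have to be found in the camera images.
- board: Workboard fixed to the bench: a 264 x 312 mm slab whose grey working face is 50 mm above the bench. Origin on the bench under the middle of that face; axes x across, y lengthwise. The clear face runs x -120..120, y -150..150 mm. Wooden lips 10 mm high and 12 mm wide close its two long sides and its +y end; its -y end is open and drops straight into a catch tray.
- catch (a point): Middle of the floor of the dark steel catch tray fixed to the board's open -y end; axes as the board's. The tray is 260 mm (x) by 96 mm (y) inside, floor 4 mm and rims 45 mm above the bench, so 5 mm below the board's face.
- tub: Round dark steel tub fixed to the bench, outer radius 66 mm at the foot and 70 mm at the rim, 30 mm high, wall and floor 4 mm. Origin under its centre.
- crate: Square dark wooden crate fixed to the bench, 140 x 140 mm outside, 30 mm high, walls and floor 5 mm. Origin under its centre, x and y along its sides.
- pad: Cork pad fixed to the bench, 150 mm (x) by 60 mm (y), 6 mm thick: the scraper's home. Origin under its centre.
- scraper: Loose wooden scraper block, about 0.2 kg, standing on the cork pad. Foot 130 mm (x) by 34 mm (y), 28 mm high; on it a dark handle 70 mm (x) by 24 mm (y) from 28 to 78 mm height. Origin at the centre of the underside, z up; its long faces look along y.
- knob1: Finished turned aluminium knob: a round puck 30 mm across and 26 mm high with a small dark hole on top, 45 g, standing loose. Origin at the centre of its underside, z up. May be absent.
- knob2: Finished turned aluminium knob: a round puck 30 mm across and 26 mm high with a small dark hole on top, 45 g, standing loose. Origin at the centre of its underside, z up. May be absent.
- knob3: Finished turned aluminium knob: a round puck 30 mm across and 26 mm high with a small dark hole on top, 45 g, standing loose. Origin at the centre of its underside, z up. May be absent.
- bar1: Finished aluminium bar: 50 mm (x) by 18 mm (y), 24 mm high, with two small dark holes on top, 55 g, loose. Origin at the centre of its underside, z up. May be absent.
- bar2: Finished aluminium bar: 50 mm (x) by 18 mm (y), 24 mm high, with two small dark holes on top, 55 g, loose. Origin at the centre of its underside, z up. May be absent.
- bar3: Finished aluminium bar: 50 mm (x) by 18 mm (y), 24 mm high, with two small dark holes on top, 55 g, loose. Origin at the centre of its underside, z up. May be absent.
- chip1: Loose aluminium saw chip: a flat notched offcut 26 mm (x) by 18 mm (y), 10 mm thick, 12 g, sharp edges. Origin at the centre of its underside, z up. May be absent.
- chip2: Loose aluminium saw chip: a flat notched offcut 26 mm (x) by 18 mm (y), 10 mm thick, 12 g, sharp edges. Origin at the centre of its underside, z up. May be absent.
- chip3: Loose aluminium saw chip: a flat notched offcut 26 mm (x) by 18 mm (y), 10 mm thick, 12 g, sharp edges. Origin at the centre of its underside, z up. May be absent.
- chip4: Loose aluminium saw chip: a flat notched offcut 26 mm (x) by 18 mm (y), 10 mm thick, 12 g, sharp edges. Origin at the centre of its underside, z up. May be absent.
- chip5: Loose aluminium saw chip: a flat notched offcut 26 mm (x) by 18 mm (y), 10 mm thick, 12 g, sharp edges. Origin at the centre of its underside, z up. May be absent.
- glue: Bystander: white glue bottle, radius 30 mm, 115 mm tall, standing; origin under its centre.
- tape: Bystander: yellow tape measure, 65 x 35 x 60 mm, origin under its centre.
- screwdriver: Bystander: screwdriver lying beyond the board, about 200 mm long.
- wrench: Bystander: wrench lying beyond the board, about 190 mm long.
- hammer: Bystander: hammer lying on the robot's left, about 260 mm long.
- oilcan: Bystander: plain steel can, radius 30 mm, 100 mm tall, on the robot's right; origin under its centre.

How it is judged (in metres and radians):
On the way, in this order (a step that is already met when the one before it is completed fails the run):
1. every knob lies in the tub and every bar in the crate (horizontal distance between each of knob1, knob2, knob3 and tub below 0.068 m and height (world z) of each of knob1, knob2, knob3, bar1, bar2, bar3 below 0.045 m and linear speed of each of knob1, knob2, knob3, bar1, bar2, bar3 below 0.05 m/s and x of bar1 in the frame of crate between -0.068 and 0.068 m and y of bar1 in the frame of crate between -0.068 and 0.068 m and x of bar2 in the frame of crate between -0.068 and 0.068 m and y of bar2 in the frame of crate between -0.068 and 0.068 m and x of bar3 in the frame of crate between -0.068 and 0.068 m and y of bar3 in the frame of crate between -0.068 and 0.068 m), for 0.2 s.
2. the scraper is brought over the face of the board (x of scraper in the frame of board between -0.12 and 0.12 m and y of scraper in the frame of board between -0.16 and 0.16 m and height (world z) of scraper below 0.075 m), for 0.1 s.
3. every chip lies in the catch tray (x of chip1 in the frame of catch between -0.13 and 0.13 m and y of chip1 in the frame of catch between -0.054 and 0.054 m and height (world z) of each of chip1, chip2, chip3, chip4, chip5 below 0.042 m and x of chip2 in the frame of catch between -0.13 and 0.13 m and y of chip2 in the frame of catch between -0.054 and 0.054 m and x of chip3 in the frame of catch between -0.13 and 0.13 m and y of chip3 in the frame of catch between -0.054 and 0.054 m and x of chip4 in the frame of catch between -0.13 and 0.13 m and y of chip4 in the frame of catch between -0.054 and 0.054 m and x of chip5 in the frame of catch between -0.13 and 0.13 m and y of chip5 in the frame of catch between -0.054 and 0.054 m), for 0.2 s.
4. the scraper stands on its cork pad (horizontal distance between scraper and pad below 0.02 m and height (world z) of scraper below 0.012 m and angle between scraper's own z axis and vertical below 0.1 rad and angle between the x axis of scraper and the x axis of pad, either way round below 0.3 rad and linear speed of scraper below 0.03 m/s), for 0.2 s.
At the end, for the whole second after the job is handed in: Every knob present lies at rest in the tub and every bar in the crate (inside the walls, underside centre below 45 mm), every chip lies in the catch tray (inside its walls, below 42 mm), and the scraper stands upright and released on the cork pad, within 20 mm of its middle and 0.3 rad of its line (all of step 1 and all of step 3 and all of step 4); the robot touches nothing.
It fails at once if a bystander is shifted by more than 40 mm (distance of any of glue, tape, screwdriver, wrench, hammer, oilcan from where it was at the start of the episode above 0.04 m).
It fails at once if a chip is gripped or pressed with the fingers (more than 5 N) (contact force between the fingers and chip1 above 5 N or contact force between the fingers and chip2 above 5 N or contact force between the fingers and chip3 above 5 N or contact force between the fingers and chip4 above 5 N or contact force between the fingers and chip5 above 5 N).
Of knob1, knob2, knob3 only 2 to 3 are there at a start; the rules pass over those that are not, and their reading is None.
Of bar1, bar2, bar3 only 2 to 3 are there at a start; the rules pass over those that are not, and their reading is None.
Of chip1, chip2, chip3, chip4, chip5 only 3 to 5 are there at a start; the rules pass over those that are not, and their reading is None.
At some moment in a run one of knob1, knob2, knob3, bar1, bar2, bar3 may be knocked a few centimetres aside while the robot is not near it.
It also fails if it takes over 208 s, if anything falls off the work surface, if the arm or the gripper's body presses on something with over 40 N, if the wrist force passes 120 N, or if a joint passes its speed limit or range.

## Working session

There is one attempt and no reset: what is moved stays moved. The work goes in short steps, Python scripts to look and compute and a tool call to move; the robot and the scene stay as the last step left them, time stands still between calls to the robot, and variables do not carry over. Pictures are saved under pics/ and viewed, at most 14 in all, crops included, and the job is handed in when it is done.

Besides the shell and the picture viewer there is one more tool, called by a JSON object that holds its "method" and its "body", one argument or row to a line. carry_out: Moves the arm, as the interface text tells. Its arguments: {"type":"object","properties":{"motion":{"type":"array"}},"required":["motion"]}

```bash
ls; mkdir -p pics; python3 - <<'E'
from cell import env
import cv2
print(env.state(), env.tip_extent)
for n in("scene","top"):
    c=env.read_camera(n); cv2.imwrite(f"pics/{n}0.png",c["color"][:,:,::-1]); print(n,c["K"],c["R"],c["t"])
E
```

```text
pics
{'t': 0.0, 'joints': array([-1.25860242e+00,  4.91571266e-01,  1.55944796e+00,  2.20899313e-05,
        1.09171503e+00, -1.05622637e-01]), 'qvel': array([-0.00158971,  0.00050559, -0.00031505, -0.00081894,  0.00087344,
       -0.00183133]), 'tau': array([ 2.72305388e-04, -6.12643504e+01, -2.58182162e+01,  6.92427484e-02,
        4.81717160e-02, -7.08846324e-05]), 'eef_pos': array([ 253.54284341, -571.00276784,  222.05498805]), 'tcp_rot': array([-3.14045948e+00, -1.39837335e-04,  4.17806270e-01]), 'ft_force': array([-0.20585025, -0.75394026,  0.0455227 ]), 'moment': array([0.05013723, 0.03145636, 0.03157618]), 'grip_force': 0.0, 'opening': 0.999854482342307} 8.0
scene [[402.08330947   0.         313.85687883]
 [  0.         402.08330947 201.06962558]
 [  0.           0.           1.        ]] [[ 0.04049628  0.99904666 -0.0163043 ]
 [ 0.59481384 -0.0372156  -0.80300155]
 [-0.80284279  0.02282055 -0.59575387]] [ -48.99420526 -290.10639874 1766.20547759]
top [[452.68306858   0.         318.99334843]
 [  0.         452.68306858 203.96737556]
 [  0.           0.           1.        ]] [[-0.00691586 -0.99973257  0.02206717]
 [-0.99823542  0.00560063 -0.05911588]
 [ 0.05897648 -0.02243707 -0.99800719]] [   9.25784356  559.35277883 1439.63749864]
```

View pics/scene0.png

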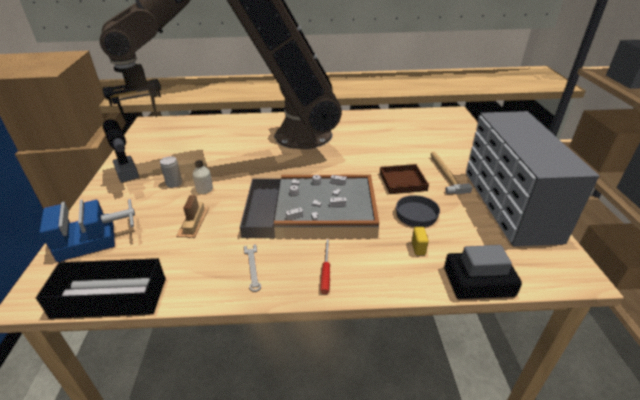

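View pics/top0.png

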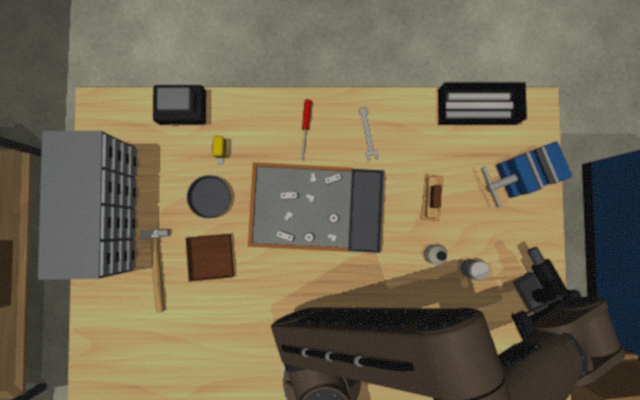

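The top view shows the board at about (250..383, 163..252), with its open end and tray on the right. The tub is at (209,196), the crate at (210,257), and the scraper on its pad at (433,197). I'll enlarge the board in both views.

```bash
python3 - <<'E'
import cv2
for n,(x0,y0,x1,y1) in dict(top=(245,158,390,258),scene=(238,168,388,248)).items():
    im=cv2.imread(f"pics/{n}0.png")[y0:y1,x0:x1]
    cv2.imwrite(f"pics/{n}0c.png",cv2.resize(im,None,fx=5,fy=5,interpolation=cv2.INTER_CUBIC))
E
```

```text
(no output)
```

View pics/top0c.png

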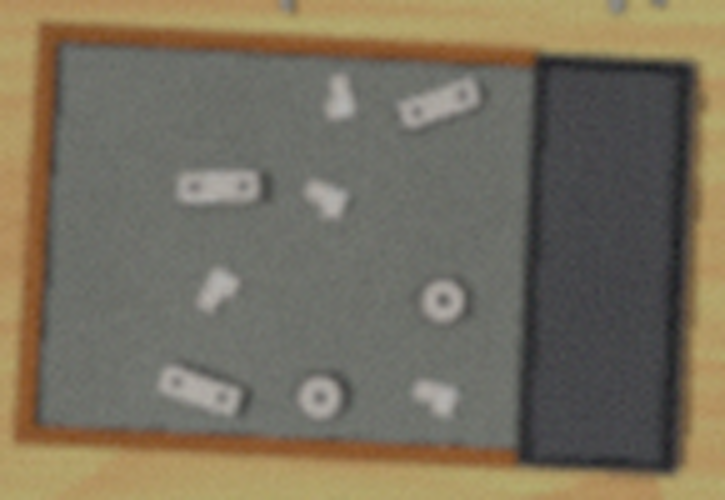

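View pics/scene0c.png

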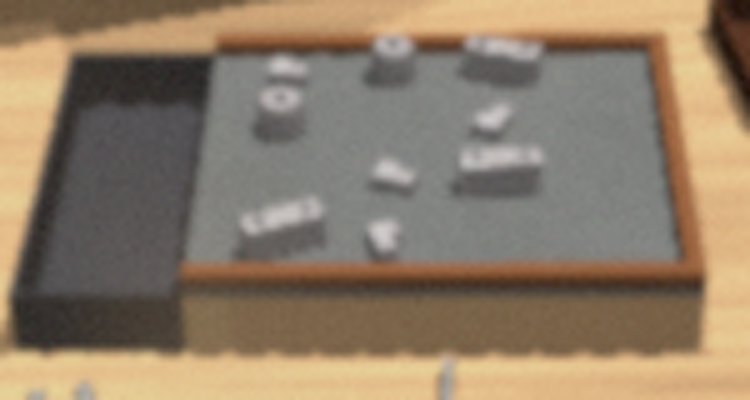

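The board carries three bars, two knobs and four chips. In the top crop the bars are at (440,103), (220,187) and (202,391), and the knobs at (443,300) and (320,397). The chips are at (340,98), (327,198), (217,290) and (437,396). Next I'll look closer at the scraper, tub and crate, and triangulate these points.

```bash
cat >h.py <<'E'
import numpy as np, cv2
from cell import env
def ray(c,uv):
    d=c["R"].T@np.linalg.inv(c["K"])@np.array([*uv,1.]); return -c["R"].T@c["t"],d
def plane(c,uv,z):
    o,d=ray(c,uv); return o+d*(z-o[2])/d[2]
def tri(a,ua,b,ub):
    P=[c["K"]@np.c_[c["R"],c["t"]] for c in(a,b)]
    X=cv2.triangulatePoints(P[0],P[1],np.array(ua,float).reshape(2,1),np.array(ub,float).reshape(2,1))[:,0]
    return X[:3]/X[3]
def proj(c,X):
    p=c["K"]@(c["R"]@np.asarray(X,float)+c["t"]); return p[:2]/p[2]
def cr(x,y,x0,y0,f=5): return ((x+.5)/f-.5+x0,(y+.5)/f-.5+y0)
def bright(c,box,thr,z,amin=15):
    """bright blobs in box of the image -> pixel centre, area, world centre, long-side yaw, size"""
    x0,y0,x1,y1=box; g=cv2.cvtColor(c["color"],cv2.COLOR_RGB2GRAY)[y0:y1,x0:x1]
    g=cv2.resize(g,None,fx=5,fy=5,interpolation=cv2.INTER_CUBIC)
    out=[]
    for k in cv2.findContours((g>thr).astype(np.uint8),cv2.RETR_EXTERNAL,cv2.CHAIN_APPROX_NONE)[0]:
        if cv2.contourArea(k)<amin*25: continue
        w=np.array([plane(c,cr(*p[0],x0,y0),z)[:2] for p in k],np.float32)
        (cx,cy),_,_=r=cv2.minAreaRect(w); b=cv2.boxPoints(r)
        e=max(b[1]-b[0],b[2]-b[1],key=np.linalg.norm); s=sorted(r[1])
        m=k[:,0].mean(0)
        out.append((np.round(cr(*m,x0,y0),1),cv2.contourArea(k)/25,np.round([cx,cy],1),round(float(np.degrees(np.arctan2(e[1],e[0]))%180),1),np.round(s,1)))
    return out
E
python3 - <<'E'
from h import *
S=env.read_camera("scene");T=env.read_camera("top")
t0=lambda x,y:cr(x,y,245,158); s0=lambda x,y:cr(x,y,238,168)
for n,a,b in [("barA",(440,103),(283,215)),("barB",(220,187),(500,157)),("barC",(202,391),(503,47)),("k1",(443,300),(281,99)),("k2",(320,397),(392,45)),("c1",(340,98),(383,238)),("c2",(327,198),(393,172)),("c3",(217,290),(491,117)),("c4",(437,396),(288,68)),("corner+y+x",(40,25),(702,268)),("corner+y-x",(18,440),(664,35)),("tray-y+x",(695,62),(15,297)),("tray-y-x",(678,470),(75,55))]:
    print(n,tri(T,t0(*a),S,s0(*b)).round(0))
for o in bright(T,(254,166,348,248),145,75): print(*o)
t=T["color"][:,:,::-1];s=S["color"][:,:,::-1]
def c(im,x0,y0,w=80,h=60): return cv2.resize(im[y0:y0+h,x0:x0+w],None,fx=5,fy=5,interpolation=cv2.INTER_CUBIC)
m=np.vstack([np.hstack([c(t,395,165),c(s,165,185)]),np.hstack([c(cv2.resize(t,None,fx=.5,fy=.5)[:0+200],0,0)*0+c(t,180,170)*0+cv2.resize(t[170:290,175:255][:,:],(400,300)),cv2.resize(s[155:235,360:460],(400,300))])])
cv2.imwrite("pics/m1.png",m)
E
```

```text
barA [636. -35.  75.]
barB [584. 101.  75.]
barC [459. 113.  74.]
k1 [514. -36.  76.]
k2 [454.  39.  76.]
c1 [641.  26.  59.]
c2 [578.  34.  62.]
c3 [521. 102.  61.]
c4 [454. -32.  61.]
corner+y+x [687. 212.  64.]
corner+y-x [429. 227.  60.]
tray-y+x [ 665. -198.   44.]
tray-y-x [ 407. -183.   47.]
[331.8 236.8] 31.2 [453.9 -30.1] 73.5 [16.9 24.9]
[308.5 237. ] 39.92 [453.9  40.3] 89.6 [22.1 22.1]
[284.2 235.7] 75.7 [459.1 114.6] 69.7 [16.6 48.4]
[333.1 217.7] 39.34 [513.3 -36.5] 89.6 [21.6 22.2]
[287.9 215.4] 32.26 [520.1 103.3] 144.3 [16.5 25.6]
[309.8 197.2] 29.8 [576.3  36.6] 65.2 [16.8 24.1]
[288.1 194.9] 76.44 [584.5 102.2] 89.7 [18.  47.5]
[332.3 178.2] 67.56 [635.8 -34.8] 108.6 [15.7 47.2]
[312.5 177.3] 27.68 [639.7  26.6] 179.6 [15.5 24.9]
```

View pics/m1.png

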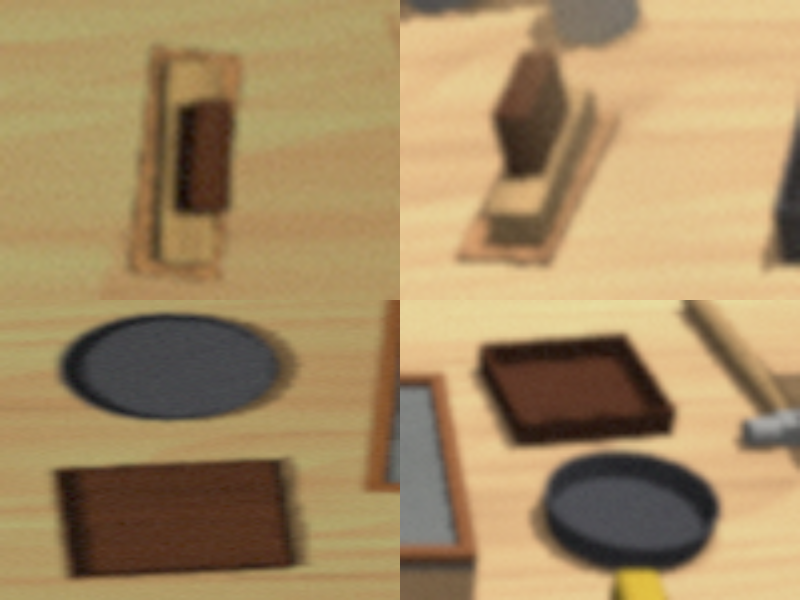

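The montage shows the scraper with its handle top near (210,156), the pad corners, and the rims of the tub and crate. I'll turn these into positions.

```bash
python3 - <<'E'
from h import *
S=env.read_camera("scene");T=env.read_camera("top")
a=lambda x,y:(395+x/5-.4,165+y/5-.4); b=lambda x,y:(165+(x-400)/5-.4,185+y/5-.4)
e=lambda x,y:(175+x/5-.4,170+(y-300)/2.5-.3); f=lambda x,y:(360+(x-400)/4-.4,155+(y-300)/3.75-.4)
r=lambda *v:[np.round(x) for x in v]
print("tub",*r(plane(T,e(171,367),30),tri(T,e(171,367),S,f(631,501))))
print("crate",*r(tri(T,e(178,518),S,f(573,381)),*[plane(T,e(*p),30) for p in((57,470),(285,460),(298,565),(72,577))]))
print("handle",*r(tri(T,a(210,156),S,b(525,85)),*[plane(T,a(*p),84) for p in((192,100),(232,102),(225,212),(185,212))]))
print("foot",*r(*[plane(T,a(*p),34) for p in((165,60),(158,262),(225,60),(220,262))]))
print("pad",*r(*[plane(T,a(*p),6) for p in((155,47),(240,57),(218,278),(130,270))]))
print("glue",r(plane(T,(436,254),0),plane(T,(436,254),115)))
print(env.state()["eef_pos"])
E
```

```text
tub [584. 356.  30.] [585. 357.  27.]
crate [394. 352.  25.] [454. 426.  30.] [466. 283.  30.] [334. 274.  30.] [321. 415.  30.]
handle [ 579. -357.   82.] [ 613. -346.   84.] [ 612. -371.   84.] [ 544. -365.   84.] [ 544. -340.   84.]
foot [ 644. -343.   34.] [ 515. -336.   34.] [ 644. -381.   34.] [ 515. -375.   34.]
pad [ 656. -344.    6.] [ 649. -400.    6.] [ 505. -382.    6.] [ 511. -324.    6.]
glue [array([ 395., -374.,    0.]), array([ 401., -342.,  115.])]
[ 253.58446306 -571.17429609  222.45853793]
```

```bash
cat >>h.py <<'E'
def plan(wps,start=None):
    """wps: (x,y,z,yaw_deg,closure[,wait rows][,max step]); prints rows in tool axes from the measured pose"""
    s=env.state(); p=np.array(s["eef_pos"]); y=np.degrees(s["tcp_rot"][2])
    print("at",p.round(1),"yaw",round(y,1),"open",round(s["opening"],3),"grip",round(s["grip_force"],1),"t",s["t"])
    rows=[]
    for w in wps:
        tgt=np.array(w[:3],float); g=w[4]; wait=w[5] if len(w)>5 else 0; mx=w[6] if len(w)>6 else 46
        dy=(w[3]-y+180)%360-180
        n=max(int(np.ceil(np.linalg.norm(tgt-p)/mx)),int(np.ceil(abs(dy)/8)))
        for i in range(n):
            d=(tgt-p)/(n-i); a=np.radians(y); t=(w[3]-y+180)%360-180; t/=(n-i)
            r=[d[0]*np.cos(a)+d[1]*np.sin(a),d[0]*np.sin(a)-d[1]*np.cos(a),-d[2]]
            r=[round(v,1) for v in r]+[round(-t,1)]
            p=p+np.array([r[0]*np.cos(a)+r[1]*np.sin(a),r[0]*np.sin(a)-r[1]*np.cos(a),-r[2]]); y-=r[3]
            rows.append(r+[g])
        rows+=[[0,0,0,0,g]]*wait
    for i in range(0,len(rows),12): print(str([[float(v) for v in r] for r in rows[i:i+12]]).replace(".0,",",").replace(".0]","]"))
E
python3 -c "
from h import *
plan([(470,-120,200,0,.5),(513.5,-36.5,110,0,.5)])"
```

```text
at [ 253.6 -571.2  222.5] yaw 23.9 open 1.001 grip 0.0 t 0.3
[[34.6, -29.5, 2, 2.2, 0.5], [33.5, -30.8, 2, 2.2, 0.5], [32.3, -32.1, 2.1, 2.2, 0.5], [31, -33.3, 2, 2.2, 0.5], [29.7, -34.5, 2.1, 2.2, 0.5], [28.4, -35.6, 2, 2.2, 0.5], [27, -36.6, 2.1, 2.1, 0.5], [25.6, -37.6, 2, 2.2, 0.5], [24.1, -38.5, 2.1, 2.1, 0.5], [22.7, -39.4, 2, 2.2, 0.5], [21.2, -40.2, 2.1, 2.1, 0.5], [14.5, -27.8, 30, 0, 0.5]]
[[14.5, -27.9, 30, 0, 0.5], [14.5, -27.8, 30, 0, 0.5]]
```

{"method": "carry_out", "body": {
  "motion": [
    [35,-29,2,2,0.5],
    [33,-31,2,2,0.5],
    [32,-32,2,2,0.5],
    [31,-33,2,2,0.5],
    [30,-34,2,2,0.5],
    [28,-36,2,2,0.5],
    [27,-37,2,2,0.5],
    [26,-38,2,2,0.5],
    [24,-38,2,2,0.5],
    [23,-39,2,2,0.5],
    [21,-40,2,2,0.5],
    [14,-28,10,2,0.5]
  ]
}}

```text
t: 1.5
eef_pos: [476.8, -87.0, 191.3]
tcp_rot: [3.141, -0.002, -0.001]
ft_force: [1.4, -0.5, -0.2]
opening: 0.498
grip_force: 0.0
```

```bash
python3 -c "
from h import *
plan([(513.5,-36.5,100,0,.5),(513.5,-36.5,62,0,.5,1,15),(513.5,-36.5,62,0,1,4)])"
```

```text
at [476.8 -87.  191.3] yaw -0.1 open 0.498 grip 0.0 t 1.5
[[12.2, -16.8, 30.4, -0, 0.5], [12.2, -16.9, 30.4, -0, 0.5], [12.2, -16.8, 30.5, -0.1, 0.5], [-0, -0, 12.7, 0, 0.5], [-0, -0, 12.6, 0, 0.5], [-0, -0, 12.7, 0, 0.5], [0, 0, 0, 0, 0.5], [-0, -0, -0, 0, 1], [0, 0, 0, 0, 1], [0, 0, 0, 0, 1], [0, 0, 0, 0, 1], [0, 0, 0, 0, 1]]
```

{"method": "carry_out", "body": {
  "motion": [
    [12,-17,30,0,0.5],
    [12,-17,30,0,0.5],
    [12,-17,30,0,0.5],
    [0,0,0,0,0.5],
    [0,0,0,0,0.5]
  ]
}}

```text
t: 2.0
eef_pos: [511.7, -38.3, 100.6]
tcp_rot: [-3.141, 0.001, -0.0]
ft_force: [-0.0, -0.1, -0.2]
opening: 0.5
grip_force: 0.0
```

```bash
python3 - <<'E'
from h import *
T=env.read_camera("top")
for o in bright(T,(254,166,348,248),145,75): print(*o)
plan([])
E
```

```text
[283.6 235.6] 63.92 [459.4 116. ] 69.9 [16.8 45.2]
[287.9 215.4] 33.4 [519.7 102.4] 153.2 [16.8 25.6]
[288.1 194.8] 78.12 [584.5 102.2] 89.7 [18.  47.5]
[332.3 178.2] 70.62 [635.8 -34.7] 109.0 [16.3 47.9]
[312.5 177.2] 29.06 [640.   26.6] 179.6 [15.5 25.5]
at [511.9 -38.7 101.4] yaw -0.1 open 0.502 grip 0.0 t 2.05
```

{"method": "carry_out", "body": {
  "motion": [
    [2,-2,13,0,0.5],
    [0,0,13,0,0.5],
    [0,0,13,0,0.5],
    [0,0,0,0,1],
    [0,0,0,0,1],
    [0,0,0,0,1],
    [0,0,0,0,1],
    [0,0,0,0,1],
    [0,0,-30,0,1],
    [0,0,-30,0,1],
    [0,0,0,0,1]
  ]
}}

```text
t: 3.15
eef_pos: [515.3, -36.5, 124.8]
tcp_rot: [3.14, -0.006, -0.001]
ft_force: [0.0, 0.1, -0.6]
opening: 0.31
grip_force: 30.0
```

```bash
python3 -c "
from h import *
plan([(562,356.5,122,0,1,2),(562,356.5,21,0,1,2,34),(562,356.5,21,0,.5,2),(562,356.5,120,0,.5)])"
```

```text
at [515.3 -36.5 124.8] yaw -0.1 open 0.31 grip 30.0 t 3.15
[[5.1, -43.7, 0.3, -0, 1], [5.2, -43.7, 0.3, -0, 1], [5.1, -43.7, 0.3, -0, 1], [5.2, -43.7, 0.3, -0, 1], [5.1, -43.6, 0.3, -0, 1], [5.2, -43.7, 0.3, -0, 1], [5.1, -43.6, 0.3, -0, 1], [5.2, -43.7, 0.3, -0, 1], [5.1, -43.6, 0.4, -0.1, 1], [0, 0, 0, 0, 1], [0, 0, 0, 0, 1], [0, -0, 33.7, 0, 1]]
[[0, -0, 33.6, 0, 1], [0, -0, 33.7, 0, 1], [0, 0, 0, 0, 1], [0, 0, 0, 0, 1], [0, -0, -0, 0, 0.5], [0, 0, 0, 0, 0.5], [0, 0, 0, 0, 0.5], [0, -0, -33, 0, 0.5], [0, -0, -33, 0, 0.5], [0, -0, -33, 0, 0.5]]
```

{"method": "carry_out", "body": {
  "motion": [
    [5,-44,0,0,1],
    [5,-44,0,0,1],
    [5,-44,0,0,1],
    [5,-44,0,0,1],
    [5,-44,0,0,1],
    [5,-44,0,0,1],
    [5,-43,0,0,1],
    [5,-43,0,0,1],
    [5,-43,0,0,1],
    [0,0,34,0,1],
    [0,0,34,0,1],
    [0,0,0,0,1]
  ]
}}

```text
t: 4.35
eef_pos: [556.8, 355.8, 48.7]
tcp_rot: [3.138, 0.007, -0.0]
ft_force: [0.1, -1.3, -0.6]
opening: 0.309
grip_force: 30.0
```

{"method": "carry_out", "body": {
  "motion": [
    [0,0,18,0,1],
    [0,0,16,0,1],
    [0,0,0,0,1],
    [0,0,0,0,0.5],
    [0,0,0,0,0.5],
    [0,0,0,0,0.5],
    [0,0,-33,0,0.5],
    [0,0,-33,0,0.5],
    [0,0,-33,0,0.5],
    [0,0,0,0,0.5]
  ]
}}

```text
t: 5.35
eef_pos: [561.1, 357.6, 123.9]
tcp_rot: [-3.138, -0.007, -0.001]
ft_force: [0.4, -0.2, -0.2]
opening: 0.5
grip_force: 0.0
```

```bash
python3 - <<'E'
from h import *
T=env.read_camera("top")
for o in bright(T,(254,166,348,248),145,75): print(*o)
print("tub")
for o in bright(T,(185,175,235,220),145,30): print(*o)
plan([(454,40,110,0,.5,2)])
E
```

```text
[331.7 236.8] 32.62 [453.3 -30. ] 75.6 [17.3 25.2]
[308.4 237. ] 40.88 [454.2  40.3] 179.6 [22.1 22.7]
[287.9 215.4] 33.3 [519.8 102.7] 153.2 [16.8 25.6]
[309.8 197.2] 31.2 [576.1  37. ] 71.2 [18. 24.]
[288.1 194.9] 77.8 [584.5 102.2] 89.8 [18.  47.5]
[332.2 178.1] 69.54 [635.8 -34.8] 108.2 [16.1 47.6]
[312.5 177.2] 28.84 [639.7  27.9] 13.8 [16.2 24.6]
tub
[228.6 178.8] 86.56 [632.8 301.2] 89.8 [42.2 53. ]
at [560.2 357.1 121.5] yaw -0.1 open 0.502 grip 0.0 t 5.4
[[-13.2, 39.7, 1.4, -0, 0.5], [-13.2, 39.6, 1.4, -0, 0.5], [-13.2, 39.7, 1.4, -0, 0.5], [-13.2, 39.6, 1.5, -0, 0.5], [-13.3, 39.7, 1.4, -0, 0.5], [-13.2, 39.6, 1.5, -0, 0.5], [-13.3, 39.7, 1.4, -0, 0.5], [-13.2, 39.6, 1.5, -0.1, 0.5], [0, 0, 0, 0, 0.5], [0, 0, 0, 0, 0.5]]
```

{"method": "carry_out", "body": {
  "motion": [
    [-13,40,1,0,0.5],
    [-13,40,1,0,0.5],
    [-13,40,1,0,0.5],
    [-13,40,1,0,0.5],
    [-13,39,1,0,0.5],
    [-13,39,1,0,0.5],
    [-14,39,1,0,0.5],
    [-14,39,1,0,0.5],
    [0,0,0,0,0.5],
    [0,0,0,0,0.5],
    [0,0,0,0,0.5]
  ]
}}

```text
t: 6.5
eef_pos: [453.2, 41.3, 110.4]
tcp_rot: [-3.142, 0.0, -0.001]
ft_force: [-0.9, 1.4, 0.7]
opening: 0.499
grip_force: 0.0
```

```bash
python3 - <<'E'
from h import *
T=env.read_camera("top");S=env.read_camera("scene")
for o in bright(T,(254,166,348,248),145,75): print(*o)
plan([(454,40,62,0,.5,0,20)])
im=cv2.resize(T["color"][160:290,170:400,::-1],None,fx=3.4,fy=3.4,interpolation=cv2.INTER_CUBIC);cv2.imwrite("pics/t2.png",im)
E
```

```text
[309.9 197.2] 28.12 [576.6  36.6] 63.1 [16.3 23.5]
[288.1 194.8] 71.34 [585.  102.4] 94.9 [17.1 46.5]
[332.3 178.2] 62.96 [635.8 -34.7] 109.3 [15.1 46.6]
[312.5 177.4] 25.6 [639.7  26.3] 179.7 [14.9 23.7]
at [453.2  41.6 110.4] yaw 0.0 open 0.499 grip 0.0 t 6.6
[[0.3, 0.5, 16.1, 0, 0.5], [0.3, 0.6, 16.2, 0, 0.5], [0.2, 0.5, 16.1, 0, 0.5]]
```

View pics/t2.png

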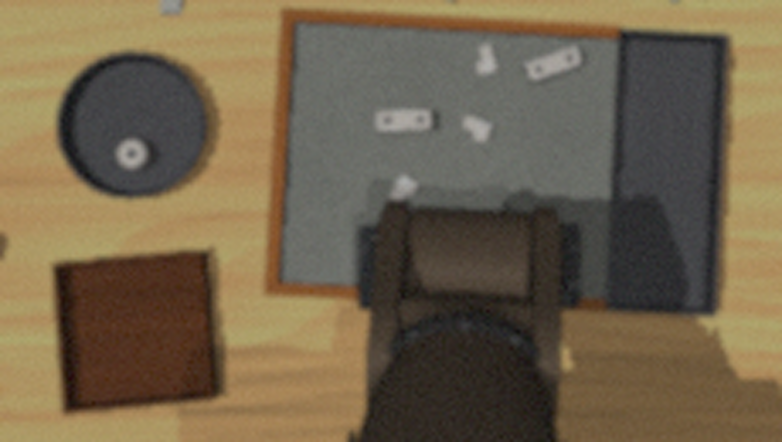

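Knob1 is in the tub at (131,153) and the arm is over knob2. Now I'll grasp it.

{"method": "carry_out", "body": {
  "motion": [
    [0,1,16,0,0.5],
    [0,0,16,0,0.5],
    [0,0,16,0,0.5],
    [0,0,0,0,1],
    [0,0,0,0,1],
    [0,0,0,0,1],
    [0,0,0,0,1],
    [0,0,0,0,1],
    [0,0,-30,0,1],
    [0,0,-30,0,1],
    [0,0,0,0,1]
  ]
}}

```text
t: 7.7
eef_pos: [454.3, 39.7, 125.6]
tcp_rot: [3.141, -0.006, -0.001]
ft_force: [1.3, -0.0, -0.3]
opening: 0.31
grip_force: 30.0
```

```bash
python3 - <<'E'
from h import *
plan([(607,356.5,121,0,1),(607,356.5,21,0,1,2,34),(607,356.5,21,0,.5,2),(607,356.5,120,0,.5)])
E
```

```text
at [454.3  39.7 125.6] yaw -0.1 open 0.31 grip 30.0 t 7.7
[[19, -39.6, 0.6, -0, 1], [19.1, -39.6, 0.6, -0, 1], [19, -39.6, 0.6, -0, 1], [19.1, -39.6, 0.6, -0, 1], [19, -39.6, 0.6, -0, 1], [19.1, -39.7, 0.5, -0, 1], [19, -39.6, 0.6, -0, 1], [19.1, -39.7, 0.5, -0.1, 1], [-0, 0, 33.3, 0, 1], [-0, 0, 33.4, 0, 1], [-0, 0, 33.3, 0, 1], [0, 0, 0, 0, 1]]
[[0, 0, 0, 0, 1], [-0, 0, 0, 0, 0.5], [0, 0, 0, 0, 0.5], [0, 0, 0, 0, 0.5], [-0, 0, -33, 0, 0.5], [-0, 0, -33, 0, 0.5], [-0, 0, -33, 0, 0.5]]
```

{"method": "carry_out", "body": {
  "motion": [
    [19,-40,0,0,1],
    [19,-40,0,0,1],
    [19,-40,0,0,1],
    [19,-40,0,0,1],
    [19,-39,0,0,1],
    [19,-39,0,0,1],
    [19,-39,0,0,1],
    [19,-39,0,0,1],
    [0,0,34,0,1],
    [0,0,34,0,1],
    [0,0,18,0,1],
    [0,0,14,0,1]
  ]
}}

```text
t: 8.9
eef_pos: [604.5, 355.2, 20.1]
tcp_rot: [3.14, 0.002, -0.001]
ft_force: [0.8, -0.4, 0.1]
opening: 0.308
grip_force: 30.0
```

{"method": "carry_out", "body": {
  "motion": [
    [0,0,5,0,1],
    [0,0,0,0,1],
    [0,0,0,0,0.5],
    [0,0,0,0,0.5],
    [0,0,0,0,0.5],
    [0,0,-35,0,0.5],
    [0,0,-35,0,0.5],
    [0,0,-35,0,0.5],
    [0,0,0,-8,0.5],
    [0,0,0,-8,0.5],
    [0,0,0,-8,0.5],
    [0,0,0,-8,0.5]
  ]
}}

```text
t: 10.1
eef_pos: [605.3, 355.6, 122.9]
tcp_rot: [3.141, -0.0, 0.563]
ft_force: [0.3, 0.4, -0.8]
opening: 0.5
grip_force: 0.0
```

```bash
python3 - <<'E'
from h import *
T=env.read_camera("top")
for o in bright(T,(254,166,348,248),145,75): print(*o)
for o in bright(T,(185,175,235,220),145,30): print(*o)
plan([(584.5,102.2,110,89.8,.5,2)])
E
```

```text
[331.7 236.9] 35.02 [453.5 -30.1] 76.2 [17.9 25.8]
[289.3 213.9] 17.26 [525.6  99.4] 52.8 [12.4 17.6]
[309.9 197.2] 32.96 [576.3  36.6] 67.8 [17.7 25. ]
[288.1 194.8] 81.84 [584.7 102.6] 93.9 [18.3 48.2]
[332.2 178.2] 73.18 [635.8 -34.6] 109.2 [16.5 48. ]
[312.5 177.2] 30.96 [640.   26.6] 179.7 [16.7 25.5]
at [605.3 355.6 122.8] yaw 32.7 open 0.494 grip 0.0 t 10.15
[[-19.3, 25.2, 1.6, -7.1, 0.5], [-22.3, 22.7, 1.6, -7.1, 0.5], [-24.9, 19.7, 1.6, -7.1, 0.5], [-27.2, 16.5, 1.6, -7.2, 0.5], [-29, 12.9, 1.6, -7.1, 0.5], [-30.4, 9.3, 1.6, -7.2, 0.5], [-31.3, 5.4, 1.6, -7.1, 0.5], [-31.8, 1.4, 1.6, -7.2, 0.5], [0, 0, 0, 0, 0.5], [0, 0, 0, 0, 0.5]]
```

{"method": "carry_out", "body": {
  "motion": [
    [-19,25,1,-7,0.5],
    [-22,23,1,-7,0.5],
    [-25,20,1,-7,0.5],
    [-27,17,1,-7,0.5],
    [-29,13,1,-7,0.5],
    [-30,9,1,-7,0.5],
    [-31,5,1,-8,0.5],
    [-32,1,1,-8,0.5],
    [0,0,0,0,0.5],
    [0,0,0,0,0.5],
    [0,0,0,0,0.5]
  ]
}}

```text
t: 11.25
eef_pos: [580.2, 103.9, 114.8]
tcp_rot: [3.141, -0.0, 1.567]
ft_force: [-0.5, -0.0, 0.1]
opening: 0.5
grip_force: 0.0
```

```bash
python3 - <<'E'
from h import *
T=env.read_camera("top")
for o in bright(T,(254,166,348,248),145,75): print(*o)
plan([(584.5,102.2,62,91,.5,0,20)])
E
```

```text
at [580.1 104.2 114.7] yaw 89.8 open 0.501 grip 0.0 t 11.3
[[-0.7, 1.5, 17.6, -0.4, 0.5], [-0.6, 1.4, 17.5, -0.4, 0.5], [-0.7, 1.5, 17.6, -0.4, 0.5]]
```

{"method": "carry_out", "body": {
  "motion": [
    [-2,4,17,-1,0.5],
    [0,0,18,0,0.5],
    [0,0,17,0,0.5],
    [0,0,0,0,1],
    [0,0,0,0,1],
    [0,0,0,0,1],
    [0,0,0,0,1],
    [0,0,0,0,1],
    [0,0,-30,0,1],
    [0,0,-30,0,1],
    [0,0,0,0,1]
  ]
}}

```text
t: 12.4
eef_pos: [585.6, 101.3, 126.4]
tcp_rot: [3.136, -0.0, 1.587]
ft_force: [0.1, 0.2, -0.7]
opening: 0.187
grip_force: 30.0
```

```bash
python3 - <<'E'
from h import *
plan([(424.5,383,121,94.7,1),(424.5,383,22,94.7,1,2,34),(424.5,383,22,94.7,.68,2),(424.5,383,125,94.7,.5)])
E
```

```text
at [585.6 101.3 126.4] yaw 90.9 open 0.187 grip 30.0 t 12.4
[[35.5, -19.6, 0.7, -0.5, 1], [35.7, -19.2, 0.7, -0.5, 1], [35.9, -18.9, 0.7, -0.5, 1], [36, -18.6, 0.7, -0.5, 1], [36.2, -18.3, 0.6, -0.4, 1], [36.3, -18.1, 0.7, -0.5, 1], [36.5, -17.8, 0.6, -0.4, 1], [36.6, -17.4, 0.7, -0.5, 1], [0, -0, 33, 0, 1], [0, -0, 33, 0, 1], [0, -0, 33, 0, 1], [0, 0, 0, 0, 1]]
[[0, 0, 0, 0, 1], [0, -0, -0, 0, 0.68], [0, 0, 0, 0, 0.68], [0, 0, 0, 0, 0.68], [0, -0, -34.3, 0, 0.5], [0, -0, -34.4, 0, 0.5], [0, -0, -34.3, 0, 0.5]]
```

{"method": "carry_out", "body": {
  "motion": [
    [36,-20,0,-0.5,1],
    [36,-19,0,-0.5,1],
    [36,-19,0,-0.5,1],
    [36,-19,0,-0.5,1],
    [36,-18,0,-0.5,1],
    [36,-18,0,-0.5,1],
    [36,-18,0,-0.5,1],
    [37,-17,0,-0.5,1],
    [0,0,0,0,1],
    [0,0,34,0,1],
    [0,0,34,0,1],
    [0,0,0,0,1]
  ]
}}

```text
t: 13.6
eef_pos: [421.2, 381.3, 51.1]
tcp_rot: [-3.136, 0.004, 1.657]
ft_force: [-0.3, -0.4, -0.6]
opening: 0.189
grip_force: 30.0
```

```bash
python3 - <<'E'
from h import *
plan([(424.5,383,22,94.7,1,0,34)])
E
```

```text
at [421.2 381.3  51.1] yaw 94.9 open 0.189 grip 30.0 t 13.6
[[1.4, 3.5, 29.1, 0.2, 1]]
```

{"method": "carry_out", "body": {
  "motion": [
    [1,3,15,0,1],
    [0,0,13,0,1],
    [0,0,0,0,1],
    [0,0,0,0,0.68],
    [0,0,0,0,0.68],
    [0,0,0,0,0.68],
    [0,0,-40,0,0.68],
    [0,0,-40,0,0.5],
    [0,0,-25,0,0.5],
    [-40,0,0,8,0.5],
    [-40,0,0,8,0.5],
    [0,0,0,0,0.5]
  ]
}}

```text
t: 14.8
eef_pos: [426.2, 301.4, 132.3]
tcp_rot: [-3.141, 0.001, 1.371]
ft_force: [-1.1, 0.2, 0.2]
opening: 0.503
grip_force: 0.0
```

```bash
python3 - <<'E'
from h import *
T=env.read_camera("top")
for o in bright(T,(254,166,348,248),145,75): print(*o)
print("crate")
for o in bright(T,(186,234,236,281),145,28): print(*o)
plan([(459,115,112,69.8,.5,2)])
E
```

```text
[331.8 236.8] 27.74 [455.2 -30.7] 63.1 [16.2 24.2]
[287.2 236. ] 32.42 [457.  107.4] 70.2 [14.1 32.8]
[287.9 215.4] 29.38 [519.9 103.2] 146.1 [16.4 24.5]
[309.9 197.2] 26.8 [576.5  36.5] 63.1 [15.8 23.8]
[331.  178.6] 49.06 [634.3 -30.7] 109.3 [14.8 38.5]
[312.5 177.3] 24.3 [640.   26.3] 179.7 [14.9 24.3]
crate
at [426.9 303.1 132.4] yaw 78.8 open 0.499 grip 0.0 t 14.85
[[-35.7, 13.6, 4.1, 1.8, 0.5], [-35.2, 14.7, 4.1, 1.8, 0.5], [-34.7, 15.8, 4.1, 1.8, 0.5], [-34.2, 16.9, 4, 1.8, 0.5], [-33.7, 18, 4.1, 1.8, 0.5], [0, 0, 0, 0, 0.5], [0, 0, 0, 0, 0.5]]
```

{"method": "carry_out", "body": {
  "motion": [
    [-36,13,4,2,0.5],
    [-35,15,4,2,0.5],
    [-35,16,4,2,0.5],
    [-34,17,4,2,0.5],
    [-34,18,4,1,0.5],
    [0,0,0,0,0.5],
    [0,0,0,0,0.5],
    [0,0,0,0,0.5]
  ]
}}

```text
t: 15.65
eef_pos: [458.1, 116.7, 111.8]
tcp_rot: [3.141, -0.0, 1.222]
ft_force: [-0.3, -0.3, -0.7]
opening: 0.501
grip_force: 0.0
```

```bash
python3 - <<'E'
from h import *
T=env.read_camera("top");S=env.read_camera("scene")
for o in bright(T,(254,166,348,248),145,75): print(*o)
plan([(459,115,71,69.8,.5,0,20)])
im=np.vstack([cv2.resize(T["color"][160:290,170:400],(600,300)),cv2.resize(S["color"][155:235,238:438],(600,280))])
cv2.imwrite("pics/t3.png",im[:,:,::-1])
E
```

```text
[309.9 197.2] 27.58 [576.4  36.3] 63.1 [15.8 24.3]
[332.3 178.2] 64.62 [635.9 -34.6] 108.6 [15.7 46.8]
[312.6 177.2] 25.7 [640.   26.3] 179.7 [14.9 24.3]
at [457.9 116.9 111.8] yaw 70.1 open 0.501 grip 0.0 t 15.75
[[-0.5, 0.5, 13.6, 0.1, 0.5], [-0.4, 0.6, 13.6, 0.1, 0.5], [-0.5, 0.5, 13.6, 0.1, 0.5]]
```

View pics/t3.png

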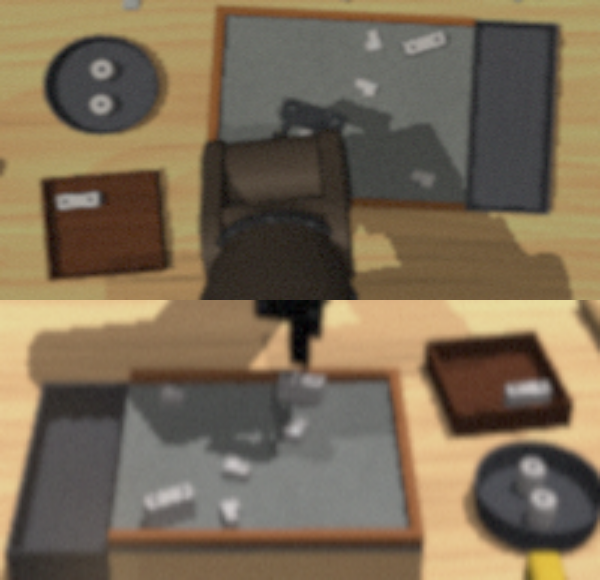

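Both knobs are in the tub and one bar is in the crate, and the gripper is over barC at scene crop (305,383). I'll grasp it with the tips above lip height.

{"method": "carry_out", "body": {
  "motion": [
    [-2,2,14,0,0.5],
    [0,0,14,0,0.5],
    [0,0,13,0,0.5],
    [0,0,0,0,1],
    [0,0,0,0,1],
    [0,0,0,0,1],
    [0,0,0,0,1],
    [0,0,0,0,1],
    [0,0,-30,0,1],
    [0,0,-30,0,1],
    [0,0,0,0,1]
  ]
}}

```text
t: 16.85
eef_pos: [460.5, 113.3, 133.7]
tcp_rot: [3.137, -0.002, 1.221]
ft_force: [1.2, 0.3, -1.6]
opening: 0.185
grip_force: 30.0
```

```bash
python3 - <<'E'
from h import *
plan([(429.5,323.3,131,94.7,1)])
E
```

```text
at [460.5 113.3 133.7] yaw 69.9 open 0.185 grip 30.0 t 16.85
[[37.3, -20.2, 0.5, -5, 1], [39, -16.9, 0.5, -4.9, 1], [40.2, -13.5, 0.6, -5, 1], [41.3, -10, 0.5, -4.9, 1], [42, -6.4, 0.6, -5, 1]]
```

{"method": "carry_out", "body": {
  "motion": [
    [37,-20,0,-5,1],
    [39,-17,0,-5,1],
    [40,-13,0,-5,1],
    [41,-10,0,-5,1],
    [42,-6,0,-5,1],
    [0,0,0,0,1],
    [0,0,33,0,1],
    [0,0,33,0,1],
    [0,0,0,0,1]
  ]
}}

```text
t: 17.75
eef_pos: [426.9, 320.8, 61.2]
tcp_rot: [-3.136, 0.003, 1.656]
ft_force: [-0.3, 0.1, 0.7]
opening: 0.186
grip_force: 30.0
```

```bash
python3 - <<'E'
from h import *
plan([(429.5,323.3,29,94.7,1)])
E
```

```text
at [426.9 320.8  61.2] yaw 94.9 open 0.186 grip 30.0 t 17.75
[[2.3, 2.8, 32.2, 0.2, 1]]
```

{"method": "carry_out", "body": {
  "motion": [
    [0,3,18,0,1],
    [0,0,14,0,1],
    [0,0,0,0,1],
    [0,0,0,0,0.68],
    [0,0,0,0,0.68],
    [0,0,0,0,0.68],
    [0,0,-40,0,0.68],
    [0,0,-40,0,0.5],
    [0,0,-25,0,0.5],
    [0,0,0,0,0.5]
  ]
}}

```text
t: 18.75
eef_pos: [432.8, 323.2, 141.5]
tcp_rot: [3.136, -0.003, 1.657]
ft_force: [0.3, -1.0, 0.1]
opening: 0.483
grip_force: 0.0
```

```bash
python3 - <<'E'
from h import *
plan([(635.8,-34.8,115,108.8,.5)])
T=env.read_camera("top")
for o in bright(T,(186,234,236,281),140,28): print(*o)
E
```

```text
at [432.8 323.2 141.5] yaw 94.9 open 0.483 grip 0.0 t 18.75
[[-41.6, 19, 2.9, -1.5, 0.5], [-42.1, 18, 2.9, -1.5, 0.5], [-42.5, 16.8, 3, -1.6, 0.5], [-43, 15.7, 2.9, -1.5, 0.5], [-43.3, 14.5, 3, -1.6, 0.5], [-43.8, 13.3, 2.9, -1.5, 0.5], [-44.1, 12.2, 3, -1.6, 0.5], [-44.4, 10.9, 2.9, -1.5, 0.5], [-44.6, 9.7, 3, -1.6, 0.5]]
```

{"method": "carry_out", "body": {
  "motion": [
    [-42,19,3,-1.5,0.5],
    [-42,18,3,-1.5,0.5],
    [-42,17,3,-1.5,0.5],
    [-43,16,3,-1.5,0.5],
    [-43,14,3,-1.5,0.5],
    [-44,13,3,-1.5,0.5],
    [-44,12,3,-1.5,0.5],
    [-44,11,3,-1.5,0.5],
    [-45,10,3,-1.5,0.5],
    [0,0,0,0,0.5],
    [0,0,0,0,0.5],
    [0,0,0,0,0.5]
  ]
}}

```text
t: 20.0
eef_pos: [632.7, -34.8, 109.9]
tcp_rot: [-3.14, -0.001, 1.893]
ft_force: [-0.4, 0.0, -0.4]
opening: 0.499
grip_force: 0.0
```

```bash
python3 - <<'E'
from h import *
plan([(635.8,-34.8,71,108.8,.5,0,20)])
T=env.read_camera("top");S=env.read_camera("scene")
for o in bright(T,(186,234,236,281),140,28): print(*o)
print("board")
for o in bright(T,(254,166,348,248),140,75): print(*o)
im=np.vstack([cv2.resize(T["color"][160:290,170:400],(600,300)),cv2.resize(S["color"][155:235,238:438],(600,280))])
cv2.imwrite("pics/t4.png",im[:,:,::-1])
E
```

```text
at [632.7 -34.8 109.9] yaw 108.5 open 0.499 grip 0.0 t 20.0
[[-0.5, 1.5, 19.5, -0.2, 0.5], [-0.5, 1.4, 19.4, -0.1, 0.5]]
[186.1 272.4] 15.7 [346.6 424.6] 0.6 [ 4.4 51.9]
[199.4 246.5] 74.9 [426.5 384.3] 94.9 [18.1 47.4]
[219.1 244.5] 76.22 [432.  322.4] 94.8 [17.9 50. ]
[234.8 241.3] 19.24 [440.4 275. ] 0.2 [ 7.6 51.8]
[196.3 234.3] 32.48 [463.  392.6] 89.6 [ 8.2 71. ]
board
[287.4 215.4] 33.2 [521.2 105.5] 134.8 [16.1 26.5]
```

View pics/t4.png

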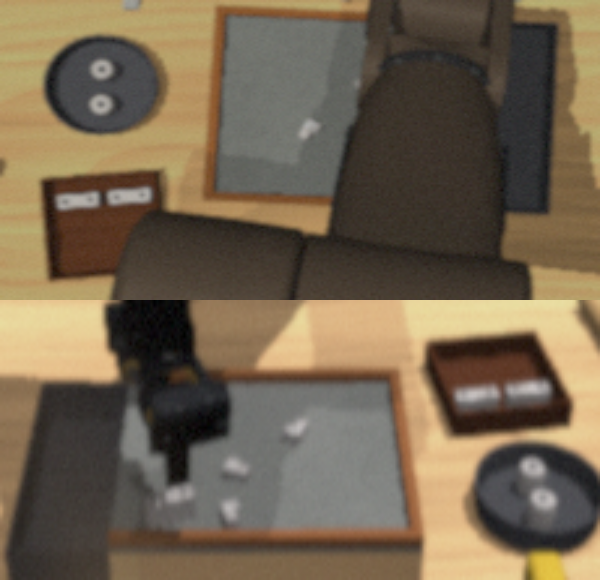

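Two bars are in the crate and the gripper is over barA at scene crop (178,500). Next grasp.

{"method": "carry_out", "body": {
  "motion": [
    [-1,3,20,0,0.5],
    [0,0,19,0,0.5],
    [0,0,0,0,0.5],
    [0,0,0,0,1],
    [0,0,0,0,1],
    [0,0,0,0,1],
    [0,0,0,0,1],
    [0,0,0,0,1],
    [0,0,-30,0,1],
    [0,0,-30,0,1],
    [0,0,0,0,1]
  ]
}}

```text
t: 21.2
eef_pos: [638.3, -35.9, 135.5]
tcp_rot: [3.136, 0.003, 1.893]
ft_force: [-0.2, 0.4, -0.6]
opening: 0.185
grip_force: 30.0
```

```bash
python3 - <<'E'
from h import *
plan([(364,319,131,94.7,1)])
E
```

```text
at [638.3 -35.9 135.5] yaw 108.4 open 0.185 grip 30.0 t 21.2
[[42.3, -14.8, 0.4, 1.4, 1], [42, -15.8, 0.5, 1.4, 1], [41.6, -16.8, 0.4, 1.4, 1], [41.1, -17.9, 0.5, 1.4, 1], [40.7, -18.9, 0.4, 1.4, 1], [40.2, -19.8, 0.5, 1.3, 1], [39.8, -20.8, 0.4, 1.4, 1], [39.3, -21.7, 0.5, 1.3, 1], [38.7, -22.6, 0.4, 1.4, 1], [38.2, -23.5, 0.5, 1.3, 1]]
```

{"method": "carry_out", "body": {
  "motion": [
    [42,-15,0,1.4,1],
    [42,-16,0,1.4,1],
    [42,-17,0,1.4,1],
    [41,-18,0,1.4,1],
    [41,-19,0,1.4,1],
    [40,-20,0,1.4,1],
    [40,-21,0,1.4,1],
    [39,-22,0,1.4,1],
    [38,-22,0,1.2,1],
    [38,-23,0,1.2,1],
    [0,0,0,0,1],
    [0,0,0,0,1]
  ]
}}

```text
t: 22.4
eef_pos: [361.8, 318.9, 131.3]
tcp_rot: [-3.141, 0.0, 1.658]
ft_force: [-0.3, -0.0, -1.0]
opening: 0.187
grip_force: 30.0
```

```bash
python3 - <<'E'
from h import *
plan([(364,319,29,94.7,1,0,35)])
E
```

```text
at [361.8 318.9 131.3] yaw 95.0 open 0.187 grip 30.0 t 22.4
[[-0, 0.7, 34.1, 0.1, 1], [-0, 0.8, 34.1, 0.1, 1], [-0, 0.7, 34.1, 0.1, 1]]
```

{"method": "carry_out", "body": {
  "motion": [
    [0,2,34,0,1],
    [0,0,34,0,1],
    [0,0,20,0,1],
    [0,0,14,0,1],
    [0,0,0,0,1],
    [0,0,0,0,0.68],
    [0,0,0,0,0.68],
    [0,0,0,0,0.68],
    [0,0,-40,0,0.68],
    [0,0,-40,0,0.5],
    [0,0,-40,0,0.5],
    [0,0,0,0,0.5]
  ]
}}

```text
t: 23.6
eef_pos: [365.9, 319.6, 154.4]
tcp_rot: [3.134, -0.004, 1.655]
ft_force: [-0.3, 0.7, -0.4]
opening: 0.485
grip_force: 0.0
```

```bash
python3 - <<'E'
from h import *
plan([(450,100,180,50,.2),(480,-150,180,0,0.2),(579,-357,180,-4,.2)])
E
```

```text
at [365.9 319.6 154.4] yaw 94.9 open 0.485 grip 0.0 t 23.6
[[-37.6, 10.9, -4.3, 7.5, 0.2], [-35.9, 15.7, -4.3, 7.5, 0.2], [-33.6, 20.2, -4.3, 7.5, 0.2], [-30.6, 24.4, -4.2, 7.5, 0.2], [-27.2, 28.3, -4.3, 7.4, 0.2], [-23.3, 31.5, -4.2, 7.5, 0.2], [-24.6, 26.3, -0, 7.1, 0.2], [-21.1, 29.1, -0, 7.1, 0.2], [-17.4, 31.5, -0, 7.2, 0.2], [-13.3, 33.4, -0, 7.1, 0.2], [-9.1, 34.8, -0, 7.2, 0.2], [-4.7, 35.7, -0, 7.1, 0.2]]
[[-0.2, 35.9, -0, 7.2, 0.2], [19.8, 41.4, -0, 0.8, 0.2], [20.4, 41.1, -0, 0.8, 0.2], [21, 40.8, -0, 0.8, 0.2], [21.6, 40.5, -0, 0.8, 0.2], [22.1, 40.2, -0, 0.8, 0.2]]
```

{"method": "carry_out", "body": {
  "motion": [
    [-38,11,-4,7.5,0.4],
    [-36,16,-4,7.5,0.4],
    [-34,20,-4,7.5,0.4],
    [-31,24,-4,7.5,0.4],
    [-27,28,-4,7.5,0.4],
    [-23,32,-4,7.5,0.4],
    [-25,26,0,7,0.4],
    [-21,29,0,7,0.4],
    [-17,32,0,7,0.4],
    [-13,33,0,7,0.4],
    [-9,35,0,7,0.4],
    [-5,36,0,7,0.4]
  ]
}}

```text
t: 24.8
eef_pos: [474.8, -117.8, 173.4]
tcp_rot: [3.141, -0.0, 0.132]
ft_force: [1.1, 0.1, -0.1]
opening: 0.6
grip_force: 0.0
```

{"method": "carry_out", "body": {
  "motion": [
    [0,36,0,7,0.4],
    [20,41,0,1,0.4],
    [20,41,0,1,0.4],
    [21,41,0,1,0.4],
    [21,41,0,1,0.4],
    [0,0,0,0,0.4],
    [0,0,0,0,0.4]
  ]
}}

```text
t: 25.5
eef_pos: [559.5, -317.2, 172.6]
tcp_rot: [-3.141, 0.001, -0.056]
ft_force: [0.4, 0.8, 0.1]
opening: 0.601
grip_force: 0.0
```

```bash
python3 - <<'E'
from h import *
T=env.read_camera("top");S=env.read_camera("scene")
print("crate")
for o in bright(T,(186,234,236,281),140,28): print(*o)
print("board")
for o in bright(T,(254,166,348,248),140,60): print(*o)
plan([(579,-357,115,-4,.4,2),(579,-357,57,-4,.4,1,20)])
im=np.vstack([cv2.resize(T["color"][160:290,170:490],(640,260)),cv2.resize(S["color"][155:245,160:460],(640,240))])
cv2.imwrite("pics/t5.png",im[:,:,::-1])
E
```

```text
crate
[224.  279.4] 42.7 [326.5 309.5] 89.5 [13.7 77.7]
[220.3 265.9] 77.62 [365.2 318.4] 96.4 [18.4 49.1]
[186.  269.1] 20.28 [357.2 424.4] 0.6 [ 5.  73.2]
[199.4 246.5] 78.54 [426.4 384.1] 95.1 [18.7 48. ]
[219.1 244.5] 79.94 [432.2 322.4] 94.3 [18.1 50. ]
[234.9 244.9] 24.24 [428.8 275. ] 0.2 [ 7.6 75. ]
[197.2 234.4] 35.72 [462.7 389.4] 89.6 [ 8.8 77.3]
board
[332.  236.5] 36.1 [455.2 -31.9] 66.8 [18.1 27.1]
[287.9 215.5] 44.32 [520.  103.4] 152.2 [19.8 29.2]
[309.9 197.2] 41.62 [577.2  36.9] 71.2 [21.  26.9]
[312.5 177.3] 39.0 [641.8  26.2] 179.7 [18.8 28.3]
at [ 559.5 -316.   173.3] yaw -3.1 open 0.6 grip 0.0 t 25.6
[[10.9, 20, 29.2, 0.4, 0.4], [11, 19.8, 29.1, 0.5, 0.4], [0, 0, 0, 0, 0.4], [0, 0, 0, 0, 0.4], [-0, 0, 19.3, -0, 0.4], [-0, 0, 19.4, -0, 0.4], [-0, 0, 19.3, -0, 0.4], [0, 0, 0, 0, 0.4]]
```

View pics/t5.png

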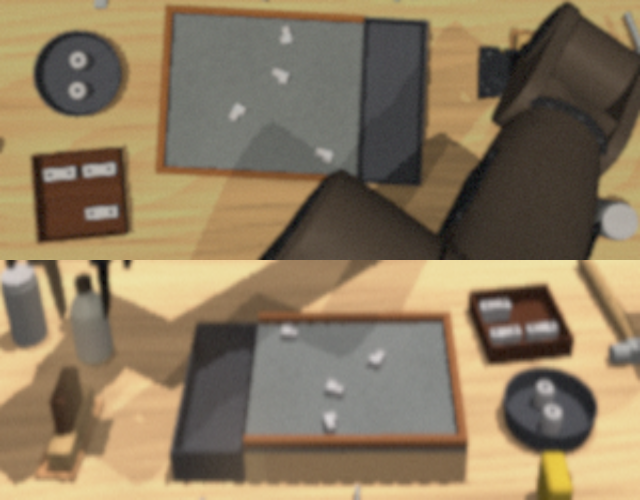

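All bars and knobs are in place, with four chips left on the board. Now the scraper.

{"method": "carry_out", "body": {
  "motion": [
    [11,20,29,0.5,0.4],
    [11,20,29,0.5,0.4],
    [0,0,0,0,0.4],
    [0,0,0,0,0.4],
    [0,0,0,0,0.4]
  ]
}}

```text
t: 26.1
eef_pos: [579.8, -357.2, 117.1]
tcp_rot: [3.141, -0.001, -0.072]
ft_force: [-0.7, 0.2, 0.7]
opening: 0.6
grip_force: 0.0
```

```bash
python3 - <<'E'
from h import *
plan([(579,-357,53,-4,.4,1,16)])
E
```

```text
at [ 579.8 -357.2  117.1] yaw -4.1 open 0.6 grip 0.0 t 26.1
[[-0.2, -0, 12.8, -0, 0.4], [-0.1, -0, 12.8, -0, 0.4], [-0.2, -0.1, 12.8, -0, 0.4], [-0.1, -0, 12.8, -0.1, 0.4], [-0.2, -0.1, 12.9, -0, 0.4], [0, 0, 0, 0, 0.4]]
```

{"method": "carry_out", "body": {
  "motion": [
    [-1,0,13,0,0.4],
    [0,0,13,0,0.4],
    [0,0,13,0,0.4],
    [0,0,13,0,0.4],
    [0,0,12,0,0.4],
    [0,0,0,0,0.4],
    [0,0,0,0,1],
    [0,0,0,0,1],
    [0,0,0,0,1],
    [0,0,0,0,1],
    [0,0,0,0,1],
    [0,0,0,0,1]
  ]
}}

```text
t: 27.3
eef_pos: [578.7, -358.2, 51.9]
tcp_rot: [3.141, -0.0, -0.073]
ft_force: [-0.5, -0.7, 1.8]
opening: 0.254
grip_force: 30.0
```

```bash
python3 - <<'E'
from h import *
plan([])
print(env.state()["ft_force"])
E
```

```text
at [ 578.7 -358.2   51.9] yaw -4.2 open 0.254 grip 30.0 t 27.3
[-0.54662575 -0.67216022  1.77456738]
```

```bash
cat >>h.py <<'E'
def bw(x,y,o=(549,58),a=np.radians(-3.3)):
    return o[0]+x*np.cos(a)-y*np.sin(a), o[1]+x*np.sin(a)+y*np.cos(a)
E
python3 - <<'E'
from h import *
plan([(580,-350,150,-3.3,1),(*bw(50,30),150,-3.3,1,2)])
E
```

```text
at [ 578.7 -358.2   51.9] yaw -4.2 open 0.254 grip 30.0 t 27.3
[[0.2, -2.7, -32.7, -0.3, 1], [0.3, -2.8, -32.7, -0.3, 1], [0.3, -2.7, -32.7, -0.3, 1], [-0.4, -43.6, 0, 0, 1], [-0.4, -43.6, 0, 0, 1], [-0.4, -43.5, 0, 0, 1], [-0.4, -43.6, 0, 0, 1], [-0.4, -43.5, 0, 0, 1], [-0.4, -43.6, 0, 0, 1], [-0.4, -43.5, 0, 0, 1], [-0.5, -43.6, 0, 0, 1], [-0.4, -43.5, 0, 0, 1]]
[[-0.5, -43.6, 0, 0, 1], [0, 0, 0, 0, 1], [0, 0, 0, 0, 1]]
```

{"method": "carry_out", "body": {
  "motion": [
    [0,0,-20,0,1],
    [0,-2,-40,-0.5,1],
    [0,-6,-40,-0.5,1],
    [0,-43,0,0,1],
    [0,-44,0,0,1],
    [0,-44,0,0,1],
    [0,-44,0,0,1],
    [0,-44,0,0,1],
    [0,-44,0,0,1],
    [0,-43,0,0,1],
    [0,-43,0,0,1],
    [0,-43,0,0,1]
  ]
}}

```text
t: 28.5
eef_pos: [600.5, 43.1, 151.6]
tcp_rot: [3.142, 0.0, -0.055]
ft_force: [1.2, -1.2, -1.0]
opening: 0.249
grip_force: 30.0
```

{"method": "carry_out", "body": {
  "motion": [
    [-2,-35,0,0,1],
    [-2,-8,0,0,1],
    [0,0,0,0,1],
    [0,0,0,0,1]
  ]
}}

```text
t: 28.9
eef_pos: [599.1, 83.6, 151.5]
tcp_rot: [3.141, 0.0, -0.055]
ft_force: [-0.6, 0.0, -1.6]
opening: 0.25
grip_force: 30.0
```

```bash
python3 - <<'E'
from h import *
T=env.read_camera("top");S=env.read_camera("scene")
plan([(*bw(50,30),98,-3.3,1,1,18)])
im=np.vstack([cv2.resize(T["color"][160:290,230:400],(640,489))[:300],cv2.resize(S["color"][140:250,220:400],(640,300))])
cv2.imwrite("pics/t6.png",im[:,:,::-1])
E
```

```text
at [599.2  83.1 151.6] yaw -3.2 open 0.254 grip 30.0 t 29.0
[[0.4, -0.7, 17.9, 0, 1], [0.4, -0.7, 17.8, 0, 1], [0.5, -0.7, 17.9, 0.1, 1], [0, 0, 0, 0, 1]]
```

View pics/t6.png

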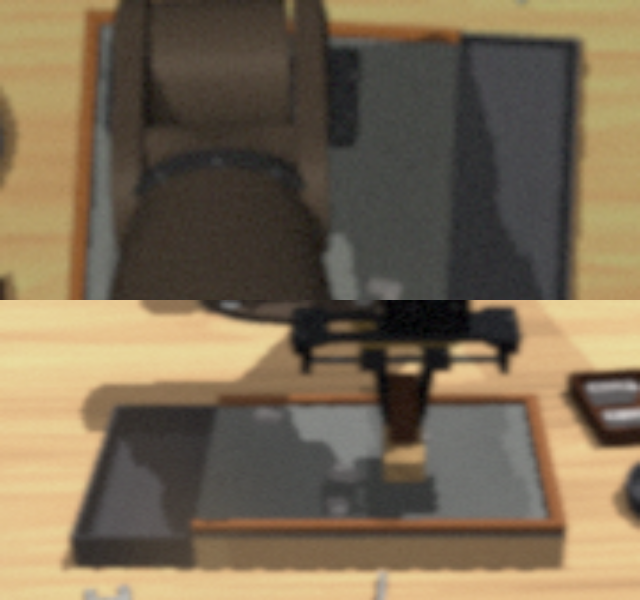

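The scraper is held upright, with the chips to its left in shadow near (340,490). I'll lower it and sweep lane one.

{"method": "carry_out", "body": {
  "motion": [
    [1,-2,18,0,1],
    [0,0,18,0,1],
    [0,0,16,0,1],
    [0,0,0,0,1],
    [0,0,0,0,1]
  ]
}}

```text
t: 29.5
eef_pos: [600.5, 85.5, 99.9]
tcp_rot: [3.141, 0.0, -0.056]
ft_force: [-0.0, 0.1, -1.3]
opening: 0.251
grip_force: 30.0
```

```bash
python3 - <<'E'
from h import *
plan([(*bw(50,-155),98,-3.3,1,1,15)])
E
```

```text
at [600.5  85.5  99.9] yaw -3.2 open 0.251 grip 30.0 t 29.5
[[-0, 14.3, 0.1, 0, 1], [-0, 14.3, 0.1, 0, 1], [-0, 14.3, 0.2, 0, 1], [-0, 14.3, 0.1, 0, 1], [-0, 14.2, 0.2, 0, 1], [-0, 14.3, 0.1, 0, 1], [-0, 14.2, 0.2, 0, 1], [-0, 14.3, 0.1, 0, 1], [-0, 14.2, 0.2, 0, 1], [-0, 14.3, 0.1, 0, 1], [-0, 14.2, 0.2, 0, 1], [-0, 14.3, 0.1, 0, 1]]
[[-0.1, 14.2, 0.2, 0.1, 1], [0, 0, 0, 0, 1]]
```

{"method": "carry_out", "body": {
  "motion": [
    [0,14,1,0,1],
    [0,14,0,0,1],
    [0,14,0,0,1],
    [0,14,0,0,1],
    [0,14,0,0,1],
    [0,14,0,0,1],
    [0,14,0,0,1],
    [0,14,0,0,1],
    [0,14,0,0,1],
    [0,14,0,0,1],
    [0,14,0,0,1],
    [0,14,0,0,1]
  ]
}}

```text
t: 30.7
eef_pos: [590.9, -82.5, 98.6]
tcp_rot: [3.141, -0.0, -0.055]
ft_force: [0.8, -1.1, -1.8]
opening: 0.248
grip_force: 30.0
```

{"method": "carry_out", "body": {
  "motion": [
    [0,10,0,0,1],
    [0,8,0,0,1],
    [0,0,0,0,1],
    [0,0,0,0,1],
    [0,0,-20,0,1],
    [0,0,-35,0,1],
    [0,0,0,0,1]
  ]
}}

```text
t: 31.4
eef_pos: [591.7, -99.1, 157.5]
tcp_rot: [3.14, -0.006, -0.054]
ft_force: [0.4, 0.2, -1.2]
opening: 0.249
grip_force: 30.0
```

```bash
python3 - <<'E'
from h import *
T=env.read_camera("top")
print("board+tray")
for o in bright(T,(254,166,388,248),120,60): print(*o)
plan([(*bw(50,60),155,-3.3,1),(*bw(-50,88),155,-3.3,1,2)])
E
```

```text
board+tray
[287.6 215.7] 62.88 [519.5 104.8] 144.9 [23.4 34.7]
at [590.9 -98.9 155.5] yaw -3.1 open 0.252 grip 30.0 t 31.45
[[-0, -42.8, 0.1, 0, 1], [-0, -42.9, 0.1, 0, 1], [-0, -42.8, 0.1, 0.1, 1], [-0.1, -42.9, 0.1, 0, 1], [-0.2, -42.8, 0.1, 0.1, 1], [-33.3, -9.3, -0, -0, 1], [-33.3, -9.4, -0, -0, 1], [-33.4, -9.3, -0, -0, 1], [0, 0, 0, 0, 1], [0, 0, 0, 0, 1]]
```

{"method": "carry_out", "body": {
  "motion": [
    [0,-43,0,0,1],
    [0,-43,0,0,1],
    [0,-43,0,0,1],
    [0,-43,0,0,1],
    [0,-43,0,0,1],
    [-33,-9,0,0,1],
    [-34,-9,0,0,1],
    [-34,-9,0,0,1],
    [0,0,0,0,1],
    [0,0,0,0,1]
  ]
}}

```text
t: 32.45
eef_pos: [502.0, 148.4, 153.2]
tcp_rot: [3.141, 0.0, -0.054]
ft_force: [0.9, -0.1, -2.0]
opening: 0.252
grip_force: 30.0
```

```bash
python3 - <<'E'
from h import *
T=env.read_camera("top");S=env.read_camera("scene")
plan([(*bw(-50,88),98,-3.3,1,1,18)])
im=np.vstack([cv2.resize(T["color"][160:255,230:400],(640,300)),cv2.resize(S["color"][140:250,220:400],(640,300))])
cv2.imwrite("pics/t7.png",im[:,:,::-1])
E
```

```text
at [503.1 147.9 153.2] yaw -3.2 open 0.252 grip 30.0 t 32.55
[[0.3, -0.2, 13.8, 0, 1], [0.2, -0.2, 13.8, 0, 1], [0.3, -0.3, 13.8, 0.1, 1], [0.2, -0.2, 13.8, 0, 1], [0, 0, 0, 0, 1]]
```

View pics/t7.png

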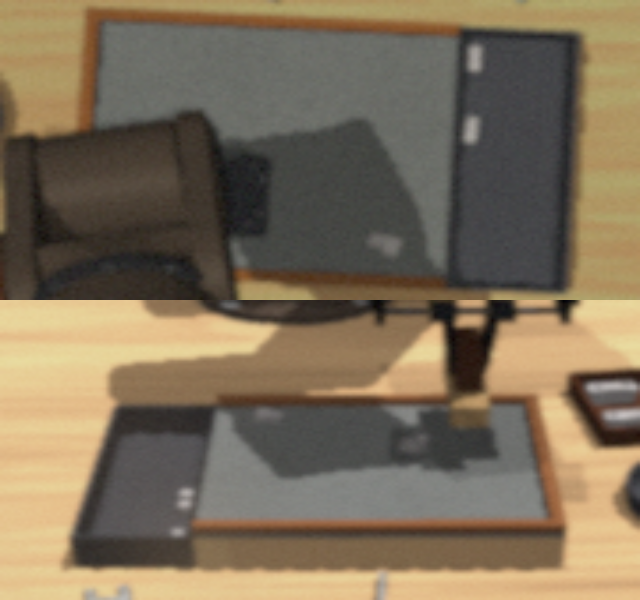

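Two chips are in the tray. The remaining two lie ahead of the scraper, at scene crop (412,440) and (268,412). Next is lane two.

{"method": "carry_out", "body": {
  "motion": [
    [1,-1,18,0,1],
    [0,0,18,0,1],
    [0,0,18,0,1],
    [0,0,1,0,1],
    [0,0,0,0,1],
    [0,0,0,0,1]
  ]
}}

```text
t: 33.15
eef_pos: [504.1, 148.7, 99.1]
tcp_rot: [-3.142, -0.001, -0.055]
ft_force: [0.3, 0.5, -1.4]
opening: 0.251
grip_force: 30.0
```

{"method": "carry_out", "body": {
  "motion": [
    [0,14,0,0,1],
    [0,14,0,0,1],
    [0,14,0,0,1],
    [0,14,0,0,1],
    [0,14,0,0,1],
    [0,14,0,0,1],
    [0,14,0,0,1],
    [0,14,0,0,1],
    [0,14,0,0,1],
    [0,14,0,0,1]
  ]
}}

```text
t: 34.15
eef_pos: [495.8, 7.9, 98.6]
tcp_rot: [3.142, -0.0, -0.055]
ft_force: [-0.0, -0.3, -1.5]
opening: 0.252
grip_force: 30.0
```

```bash
python3 - <<'E'
from h import *
plan([(*bw(-50,-155),98,-3.3,1,1,14)])
E
```

```text
at [495.8   7.9  98.6] yaw -3.2 open 0.252 grip 30.0 t 34.15
[[0, 12.7, 0.1, 0, 1], [0, 12.7, 0.1, 0, 1], [0, 12.7, 0.1, 0, 1], [0, 12.8, 0.1, 0, 1], [0, 12.7, 0.1, 0, 1], [0, 12.8, 0, 0, 1], [0, 12.7, 0.1, 0.1, 1], [0, 12.8, 0, 0, 1], [0, 0, 0, 0, 1]]
```

{"method": "carry_out", "body": {
  "motion": [
    [0,13,0,0,1],
    [0,13,0,0,1],
    [0,13,0,0,1],
    [0,13,0,0,1],
    [0,13,0,0,1],
    [0,13,0,0,1],
    [0,12,0,0,1],
    [0,12,0,0,1],
    [0,0,0,0,1],
    [0,0,-20,0,1],
    [0,0,-35,0,1],
    [0,0,0,0,1]
  ]
}}

```text
t: 35.35
eef_pos: [491.6, -93.0, 156.8]
tcp_rot: [3.14, -0.005, -0.055]
ft_force: [-0.7, 0.6, -1.9]
opening: 0.253
grip_force: 30.0
```

```bash
python3 - <<'E'
from h import *
plan([(560,-200,150,-5.5,1),(580,-361,150,-7,1,2),(580,-361,53,-7,1,0,20)])
E
```

```text
at [491.6 -93.  156.8] yaw -3.1 open 0.253 grip 30.0 t 35.35
[[24.7, 34.4, 2.3, 0.8, 1], [25.2, 34, 2.3, 0.8, 1], [25.6, 33.6, 2.2, 0.8, 1], [8.9, 39.6, 0, 0.4, 1], [9.1, 39.5, 0, 0.4, 1], [9.4, 39.5, 0, 0.3, 1], [9.7, 39.4, 0, 0.4, 1], [0, 0, 0, 0, 1], [0, 0, 0, 0, 1], [0, -0, 19.4, -0, 1], [0, -0, 19.4, -0, 1], [0, -0, 19.4, -0, 1]]
[[0, -0, 19.4, -0, 1], [0, -0, 19.4, -0, 1]]
```

{"method": "carry_out", "body": {
  "motion": [
    [25,34,2,1,1],
    [25,34,2,1,1],
    [26,34,2,0.5,1],
    [9,40,0,0.5,1],
    [9,40,0,0.5,1],
    [9,39,0,0.5,1],
    [10,39,0,0,1],
    [0,0,0,0,1],
    [0,0,0,0,1]
  ]
}}

```text
t: 36.25
eef_pos: [577.2, -361.3, 146.1]
tcp_rot: [-3.14, 0.002, -0.126]
ft_force: [0.2, -0.1, -1.0]
opening: 0.25
grip_force: 30.0
```

```bash
python3 - <<'E'
from h import *
T=env.read_camera("top");S=env.read_camera("scene")
plan([(580,-361,53,-7,1,0,20)])
im=np.vstack([cv2.resize(T["color"][160:255,230:400],(640,300)),cv2.resize(S["color"][140:250,180:360],(640,300))])
cv2.imwrite("pics/t8.png",im[:,:,::-1])
E
```

```text
at [ 577.5 -360.   146.9] yaw -7.1 open 0.25 grip 30.0 t 36.35
[[0.5, 0.1, 18.8, -0, 1], [0.5, 0.1, 18.8, -0, 1], [0.5, 0.2, 18.8, -0, 1], [0.5, 0.1, 18.7, -0.1, 1], [0.6, 0.2, 18.8, -0, 1]]
```

View pics/t8.png

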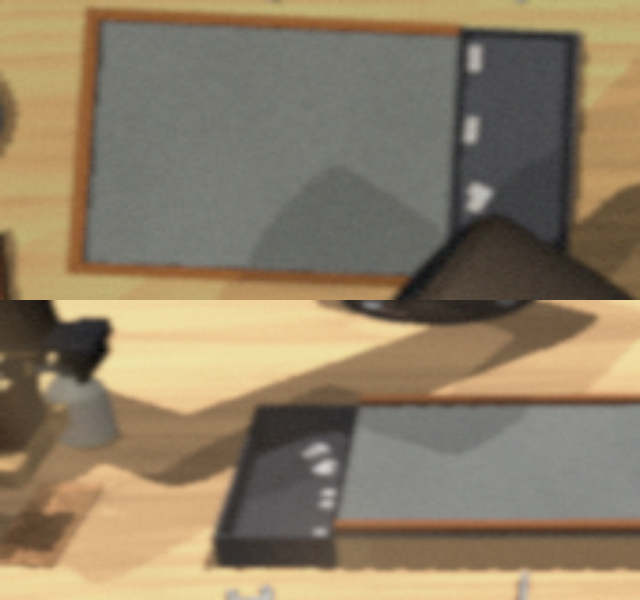

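The board is clear and all four chips are in the tray, at scene crop (317,452), (323,467), (327,498) and (320,532). Now the scraper goes back on the pad.

{"method": "carry_out", "body": {
  "motion": [
    [2,1,20,0,1],
    [0,0,20,0,1],
    [0,0,20,0,1],
    [0,0,18,0,1],
    [0,0,10,0,1],
    [0,0,0,0,1],
    [0,0,0,0,1]
  ]
}}

```text
t: 37.05
eef_pos: [580.0, -362.1, 60.3]
tcp_rot: [3.141, -0.001, -0.124]
ft_force: [1.5, -1.3, -1.0]
opening: 0.253
grip_force: 30.0
```

```bash
python3 - <<'E'
from h import *
T=env.read_camera("top");S=env.read_camera("scene")
plan([(580,-361,53,-7,1,0,20)])
E
```

```text
at [ 580.1 -362.5   60.8] yaw -7.1 open 0.249 grip 30.0 t 37.15
[[-0.3, -1.5, 7.8, -0.1, 1]]
```

{"method": "carry_out", "body": {
  "motion": [
    [0,-1,4,0,1],
    [0,0,3,0,1],
    [0,0,1,0,1],
    [0,0,0,0,1],
    [0,0,0,0,1]
  ]
}}

```text
t: 37.65
eef_pos: [579.7, -361.4, 51.9]
tcp_rot: [3.142, -0.0, -0.125]
ft_force: [-1.1, 1.6, 3.3]
opening: 0.25
grip_force: 30.0
```

Contact with the pad registers at 3 N upward. I'll release and retreat.

{"method": "carry_out", "body": {
  "motion": [
    [0,0,0,0,0.5],
    [0,0,0,0,0.5],
    [0,0,0,0,0.5],
    [0,0,0,0,0.5],
    [0,0,-20,0,0.5],
    [0,0,-40,0,0.5],
    [0,0,-40,0,0.5],
    [0,0,-40,0,0.5],
    [0,-45,0,0,0.5],
    [0,-45,0,0,0.5],
    [0,-45,0,0,0.5],
    [0,-45,0,0,0.5]
  ]
}}

```text
t: 38.85
eef_pos: [602.1, -181.3, 191.8]
tcp_rot: [3.141, -0.0, -0.125]
ft_force: [0.8, -0.1, -0.0]
opening: 0.5
grip_force: 0.0
```

{"method": "carry_out", "body": {
  "motion": [
    [0,-45,0,0,0.5],
    [0,-45,0,0,0.5],
    [0,-45,0,0,0.5],
    [0,0,0,0,0.5],
    [0,0,0,0,0.5]
  ]
}}

```text
t: 39.35
eef_pos: [619.1, -48.0, 191.7]
tcp_rot: [3.141, -0.0, -0.123]
ft_force: [-0.0, -0.1, 0.1]
opening: 0.498
grip_force: 0.0
```

```bash
python3 - <<'E'
from h import *
T=env.read_camera("top");S=env.read_camera("scene")
plan([])
def c(im,x0,y0,w,h): return cv2.resize(im[y0:y0+h,x0:x0+w],(400,300),interpolation=cv2.INTER_CUBIC)
t=T["color"][:,:,::-1];s=S["color"][:,:,::-1]
m=np.vstack([np.hstack([c(t,395,165,80,60),c(s,165,185,80,60)]),np.hstack([c(t,175,160,220,130),c(s,230,155,220,90)])])
cv2.imwrite("pics/t9.png",m)
E
```

```text
at [619.  -49.7 191.6] yaw -7.2 open 0.498 grip 0.0 t 39.45
```

View pics/t9.png

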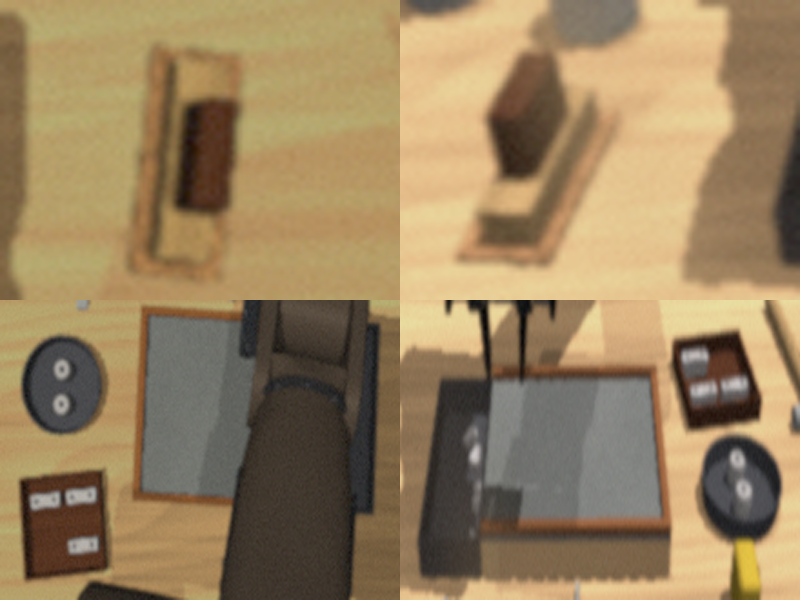

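The scraper stands on its pad lined up with it, knobs and bars are in place, and the board is clear with the chips in the tray. I'll hand the job in.

```bash
python3 -c "
from cell import env
print(env.job_done())"
```

```text
the job is handed in; nothing more can be done
None
```

I handed the job in at about 39 s: both knobs are in the tub, all three bars are in the crate, all four chips are in the catch tray, and the scraper is back on its pad in line with it. The hand-in returned no verdict; this is what the last pictures show.

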